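Oil the pusher and cull the broken toffee

TASK

Take the upright pusher by its handle and dip its steel foot down into the small open steel pot, close to the bottom where the last of the oil is, without pressing on the pot. Lift it out, then use the oiled pusher to push the one toffee with a missing corner off the slab so that it lies flat in the scrap tray; touch the toffees with the pusher only and leave the whole ones where they lie. Finally stand the pusher upright on its cork coaster and let go, leaving the pot and everything else in place.

Things in the scene. Friction and masses are not known exactly. Their poses are not given: they have to be found in the camera images.
- pusher: The tool: a wooden handle 22 x 22 mm square, standing upright on a rectangular steel foot 28 mm (its x) x 40 mm (its y) x 24 mm high; 150 mm high in all, about 0.2 kg. Origin at the centre of the foot's underside, z up along the handle, which runs from 24 to 150 mm. The broad 40 mm faces of the foot look along its x. It starts standing on the coaster.
- coaster: Round cork coaster, 120 mm across, 8 mm thick, fixed; origin at the centre of its underside, so its top is 8 mm above the origin.
- pot: Small open round steel pot without handle, straight walls, loose on the worktop: 76 mm outside and 70 mm inside diameter, 48 mm high, inner floor 6 mm above the origin, which is the centre of its underside; 0.3 kg.
- slab: Fixed grey stone slab, 130 mm (x) x 285 mm (y) x 12 mm thick; origin at the centre of its underside, top at 12 mm. The toffees lie on it in a row along its y; its +x long edge adjoins the scrap tray.
- tray: Fixed low steel scrap tray along the +x long edge of the slab, 100 mm (x) x 290 mm (y); origin on the worktop at the middle of the edge next to the slab, x pointing away from the slab. Floor 3 mm thick, rims 12 mm high on three sides, no rim on the side towards the slab.
- toffee_broken: The odd toffee: an L of three 20 x 20 mm squares, 14 mm thick: a 40 x 40 mm piece whose +x +y quarter is missing. Origin at the centre of the full 40 x 40 outline, on the underside; its centroid is at x = y = -3.3 mm. 23 g, loose on the slab.
- toffee_a: A whole toffee, 40 x 40 x 14 mm (2 x 2 squares), 30 g, loose on the slab; origin at the centre of its underside.
- toffee_b: A whole toffee, 40 x 40 x 14 mm (2 x 2 squares), 30 g, loose on the slab; origin at the centre of its underside.
- toffee_c: A whole toffee, 40 x 40 x 14 mm (2 x 2 squares), 30 g, loose on the slab; origin at the centre of its underside.
- mug: White mug, bystander, 80 mm across, 90 mm high, handle at its +y; origin at the centre of its underside.
- jar: Closed glass jar, bystander, 70 mm across, 100 mm high; origin at the centre of its underside.
- bowl: Small white bowl, bystander, 100 mm across, 45 mm high; origin at the centre of its underside.
- pepper: Small dark wooden pepper mill, bystander, 52 mm across, 90 mm high; origin at the centre of its underside.
- spoon: Steel spoon lying along its x, bystander, 190 mm long; origin under its middle.

How it is judged:
On the way, in this order (a step that is already met when the one before it is completed fails the run):
1. the pusher's foot is dipped into the pot, its underside within 16 mm of the pot's inner floor, handle roughly upright (z of pusher in the frame of pot below 0.022 m and horizontal distance between pusher and pot below 0.025 m and angle between pusher's own z axis and vertical below 0.4 rad), for 0.2 s.
2. the foot is lifted clear out above the pot's rim (z of pusher in the frame of pot above 0.055 m), for 0.1 s.
3. the broken toffee lies flat in the scrap tray (x of toffee_broken in the frame of tray between 0.012 and 0.09 m and y of toffee_broken in the frame of tray between -0.135 and 0.135 m and z of toffee_broken in the frame of tray below 0.008 m and angle between toffee_broken's own z axis and vertical below 0.15 rad and linear speed of toffee_broken below 0.02 m/s), for 0.2 s.
At the end, for the whole second after the job is handed in: Broken toffee flat and at rest in the tray (origin 12-90 mm from its slab-side edge, within 135 mm of its middle); pusher upright (0.1 rad), at rest, released on the coaster within 45 mm of its centre; pot upright; pot and bystanders within 30 mm, whole toffees within 25 mm of their starts (all of step 3 and horizontal distance between pusher and coaster below 0.045 m and z of pusher in the frame of coaster between 0.004 and 0.012 m and angle between each of pusher, pot's own z axis and vertical below 0.1 rad and linear speed of pusher below 0.02 m/s and contact force between pusher and the fingers below 0.1 N and distance of each of pot, mug, jar, bowl, pepper, spoon from where it was at the start of the episode below 0.03 m and distance of each of toffee_a, toffee_b, toffee_c from where it was at the start of the episode below 0.025 m); the robot touches nothing.
It fails at once if the hand or arm touches a toffee (contact force between any of the fingers, the arm and toffee_broken above 0.3 N or contact force between any of the fingers, the arm and toffee_a above 0.3 N or contact force between any of the fingers, the arm and toffee_b above 0.3 N or contact force between any of the fingers, the arm and toffee_c above 0.3 N).
It fails at once if the pusher presses on the pot with more than 20 N (contact force between pusher and pot above 20 N).
It fails at once if the pot is tipped more than 0.35 rad or shifted more than 30 mm (angle between pot's own z axis and vertical above 0.35 rad or distance of pot from where it was at the start of the episode above 0.03 m).
It fails at once if a whole toffee is shifted more than 25 mm (distance of any of toffee_a, toffee_b, toffee_c from where it was at the start of the episode above 0.025 m).
It fails at once if a bystander is shifted more than 30 mm (distance of any of mug, jar, bowl, pepper, spoon from where it was at the start of the episode above 0.03 m).
It also fails if it takes over 61 s, if anything falls off the work surface, if the arm or the gripper's body presses on something with over 40 N, if the wrist force passes 120 N, or if a joint passes its speed limit or range.

ROBOT

A 7-joint arm with a two-finger parallel gripper is mounted at the origin on the work surface. World frame = base frame: x ahead of the robot, y to its left, z up, the work surface at z = 0. Lengths are in m, angles in rad, forces in N, time in s.
With the tool pointing down it reaches from about 0.425 to 1.025 m from the base axis. Payload 9.4 kg.
Tool frame: the origin (TCP) lies midway between the tips of the shut fingers; the grasp point (between the pads) lies bot.pinch_z behind it (bot.pinch_z is the distance from the TCP to the grasp point, in m); z points along the fingers, y is the line along which they close (so a half turn about z gives the same grasp; the last joint's range is limited). The gripper opens to 85 mm and grips with 20 to 120 N. Pads are 22 mm wide; open, the fingers measure 114 mm over their backs; the gripper's body (76 mm by 85 mm) begins 54 mm behind the grasp point. The pads swing forward as they close: fully open they stand 13 mm farther back than shut.
Start: joints at [1.166, 0.599, -0.003, 1.599, 0.002, 0.943, -0.08], TCP at [0.233, -0.686, 0.231] pointing down, gripper open.
Joint ranges: [-2.57, 2.57], [-0.35, 1.97], [-1.29, 1.29], [0.11, 2.56], [-1.05, 4.19], [0.11, 1.86], [-2.63, 2.63]. Speed limits (rad/s): [2.22, 2.22, 3.01, 3.01, 3.14, 3.14, 3.14].

INTERFACE

Orientations are given as a 3x3 rotation matrix whose columns are the frame's x, y, z axes.
In Python, from plant import monitor, vision, bot, nets gives the robot as it stands.
- The arm moves only by the shell command python3 -m jog 'ROWS' [OPENING] [FORCE]. ROWS is JSON, a list of rows, each a list of 2 entries, a list of its own where there are three numbers: the shift along the tool's x, y, z as a fraction of full scale, then the turn about the tool's z as a fraction of full scale. A call has 1 to 10 rows; each row shifts and turns the commanded pose from where the row before left it, along the tool's axes as they then stand; what a row does not reach is not made up. Full scale, the value 1, is 8 cm for a shift and pi/4 rad for a turn. A row lasts 1/10 s, in which the tool goes at most 50 mm and 8.59 degrees, less where a joint would pass 70% of its speed; a pose out of reach is approached as far as the arm can. A call with a number of a shift or a turn outside -1 to 1 is refused whole. A call with a gripper value outside its range is refused whole. OPENING is the opening, from -1 (shut) to 1 (fully open), set as the call begins (- or left out, the last holds). The fingers move at their own pace and stop on an object; FORCE is the grip in N (left out, the last holds). Time passes only in rows, so rows that do not move let the fingers close. It gives the time, the measured TCP pose, the force, the opening and the grip force at its end, in the units of the state.
- monitor.sense(): the state, without advancing time (a new reading comes with each control period).
- vision.read_camera(name): name is "side" or "top" or "wrist"; returns a dict with "frame" (400x640x3 uint8, red, green, blue), "range_z" (400x640 float32, m along the optical axis (not along the pixel's ray), 0 where there is no reading), "fx", "fy", "cx", "cy" (pixels), "origin" and "orientation" of the camera in the world. Camera axes: x right, y up, looking along -z (the intrinsics and any distortion apply to the point x, -y, -z); pixel columns grow to the right and rows downward; lengths in m; the calibration is good to about 2 mm. A picture is of the moment at which its call begins.
- bot.finish_job(): hands the job in; it is judged then, once.
Trained networks look in the newest picture that a camera, given by its name, has taken for a name from the list of things; names that differ only in an ending like _2 or _b are one class to them, and where a whole thing is asked for, a point or a joint stands for the part that bears it (a point fixed in the world has none). Each returns a list of dicts, best first, with "conf" (0 to 1); they miss things now and then, are a little off and sometimes report something else, mostly with a low value. They report only what shows in the picture. A call takes as long as a camera call.
- nets.recognise(label, camera): "position" ([x, y, z] in m, in world coordinates, good to about 4 mm: the middle of the surface that is visible of it).
- nets.spot_point(label, camera): "position" ([x, y, z] in m, in world coordinates, good to about 4 mm: a listed point, or the origin of a listed thing).
The state is a dict: "t": time; "joint_pos": joint angles; "dq": joint speeds; "effort": joint torques, N m; "position": TCP position; "tcp_rot": TCP orientation; "ft_force": force on the tool from outside, world axes, zero at the start; "wrist_torque": the same for the moment, N m; "grip_width": finger opening in m; "grasp_force": force on a finger pad.
Only numpy, scipy, OpenCV 4.12 (cv2) and the standard library are available. Lean on these libraries where they do the work, as an engineer would, in place of code of your own. Each camera call takes 0.05 s, during which the arm holds its last target. There are 200 camera calls.

## Working session

There is one attempt and no reset: what is moved stays moved. The work goes in short steps, Python scripts to look and compute and a shell command to move; the robot and the scene stay as the last step left them, time stands still between calls to the robot, and variables do not carry over. Pictures are saved under pics/ and viewed, at most 10 in all, crops included, and the job is handed in when it is done.

```bash
mkdir -p pics; ls
python3 - <<'E'
from plant import monitor, vision, bot, nets
import cv2,numpy as np
s=monitor.sense();print(s['t'],s['position'],s['tcp_rot'],s['grip_width'],bot.pinch_z)
for c in ['top','side']:
    d=vision.read_camera(c);cv2.imwrite(f'pics/{c}0.png',d['frame'][:,:,::-1]);np.savez(f'{c}0.npz',**d)
    print(c,d['origin'],d['orientation'],d['fx'],d['cx'],d['cy'],[k for k in d])
    for n in ['pusher','coaster','pot','slab','tray','toffee_broken','toffee_a','mug','jar','bowl','pepper','spoon']:
        print(n,[(np.round(r['position'],3).tolist(),round(r['conf'],2)) for r in nets.spot_point(n,c)[:4]])
E
```

```text
pics
0.0 [ 0.2332265  -0.68596993  0.23038479] [[ 9.46748205e-01  3.21974208e-01 -6.67200841e-04]
 [ 3.21974858e-01 -9.46747102e-01  1.45433489e-03]
 [-1.63412140e-04 -1.59171084e-03 -9.99998720e-01]] 0.0851454708434995 0.0187
top [0.52831337 0.01399496 1.39897641] [[ 0.00572586  0.99905195 -0.04315566]
 [-0.99986437  0.00638628  0.01518108]
 [ 0.01544229  0.04306288  0.99895301]] 467.06497565923576 321.5256654980819 197.40415905072518 ['frame', 'range_z', 'fx', 'fy', 'cx', 'cy', 'origin', 'orientation']
pusher [([0.476, 0.286, 0.01], 0.79), ([0.537, -0.05, 0.01], 0.45)]
coaster [([0.467, 0.296, -0.0], 0.85), ([0.62, -0.006, -0.003], 0.64)]
pot [([0.462, -0.337, -0.003], 0.86)]
slab [([0.548, -0.013, 0.004], 0.71)]
tray [([0.62, -0.005, -0.0], 0.73)]
toffee_broken [([0.535, -0.049, 0.012], 0.54)]
toffee_a [([0.536, -0.051, 0.006], 0.75), ([0.544, 0.078, 0.013], 0.66), ([0.552, -0.109, 0.012], 0.53), ([0.539, 0.016, 0.014], 0.44)]
mug [([0.686, 0.345, 0.002], 0.8)]
jar [([0.665, -0.34, -0.002], 0.73)]
bowl [([0.77, 0.23, -0.003], 0.69), ([0.536, -0.048, 0.009], 0.15)]
pepper [([0.566,
[... 489 characters left out ...]
84)]
slab [([0.55, -0.01, 0.004], 0.98), ([0.476, 0.284, 0.008], 0.42)]
tray [([0.615, -0.008, -0.003], 0.85)]
toffee_broken [([0.534, -0.048, 0.015], 0.42)]
toffee_a [([0.542, 0.084, 0.011], 0.67), ([0.538, 0.021, 0.012], 0.58), ([0.479, 0.288, 0.005], 0.49), ([0.548, -0.112, 0.007], 0.46)]
mug [([0.689, 0.344, -0.002], 0.69), ([0.552, -0.009, 0.003], 0.18)]
jar [([0.532, -0.048, 0.016], 0.74), ([0.664, -0.342, 0.004], 0.6)]
bowl [([0.777, 0.229, 0.004], 0.85), ([0.543, 0.084, 0.01], 0.65)]
pepper [([0.573, -0.468, -0.005], 0.68), ([0.684, 0.345, -0.002], 0.21)]
spoon [([0.517, 0.466, -0.0], 0.7), ([0.475, 0.286, 0.01], 0.68), ([0.569, -0.468, -0.005], 0.34), ([0.547, -0.008, 0.003], 0.17)]
```

```bash
cat > h.py <<'E'
import numpy as np,cv2
def cloud(d):
    v,u=np.mgrid[:400,:640]; z=d['range_z']
    p=np.stack([(u-d['cx'])/d['fx']*z,-(v-d['cy'])/d['fy']*z,-z],-1)
    return p@np.array(d['orientation']).T+d['origin']
def proj(d,P):
    q=(np.asarray(P)-d['origin'])@np.array(d['orientation']); return np.stack([d['cx']-d['fx']*q[...,0]/q[...,2],d['cy']+d['fy']*q[...,1]/q[...,2]],-1)
def ortho(d,x0,x1,y0,y1,z,s=0.0005): # rows: x decreasing downward; cols: y decreasing rightward
    X,Y=np.meshgrid(np.arange(x1,x0,-s),np.arange(y1,y0,-s),indexing='ij')
    m=proj(d,np.stack([X,Y,np.full_like(X,z)],-1)).astype(np.float32)
    return cv2.remap(np.ascontiguousarray(d['frame']),m[...,0],m[...,1],cv2.INTER_CUBIC)
E
python3 - <<'E'
from h import *
d=dict(np.load('top0.npz'))
a=ortho(d,.45,.74,-.18,.16,.026)
b=cv2.resize(d['frame'],(680,425))
cv2.imwrite('pics/o1.png',np.vstack([a[:, :680],])[:,:,::-1])
P=cloud(d)
for n,c,r,zz in [('pusher',(.476,.286),.03,(.14,.17)),('pot rim',(.462,-.337),.05,(.04,.06)),('coaster',(.47,.292),.07,(.004,.012)),('slab',(.55,-.01),.17,(.008,.016)),('toff',(.54,-.02),.14,(.02,.032)),('mug',(.686,.345),.06,(.08,.1))]:
    m=(np.hypot(P[...,0]-c[0],P[...,1]-c[1])<r)&(P[...,2]>zz[0])&(P[...,2]<zz[1]); q=P[m]
    print(n,m.sum(),q.mean(0).round(4),q.min(0).round(3),q.max(0).round(3))
    if n in('pusher','slab'): print(cv2.minAreaRect((q[:,:2]*1000).astype(np.float32)))
E
```

```text
pusher 79 [0.4809 0.2834 0.1551] [0.47  0.272 0.14 ] [0.491 0.296 0.162]
((480.5522155761719, 283.9266357421875), (23.57878303527832, 21.4296932220459), 89.79830169677734)
pot rim 106 [ 0.4632 -0.3378  0.0463] [ 0.428 -0.378  0.04 ] [ 0.5   -0.301  0.056]
coaster 953 [0.4721 0.2943 0.0074] [0.401 0.222 0.004] [0.534 0.361 0.012]
slab 2996 [ 0.5582 -0.013   0.0117] [ 0.43  -0.167  0.008] [0.718 0.14  0.016]
((581.0800170898438, -13.741058349609375), (321.65032958984375, 271.0173034667969), 76.71471405029297)
toff 640 [ 0.542  -0.0133  0.0251] [ 0.506 -0.139  0.02 ] [0.61  0.115 0.032]
mug 165 [0.6859 0.3433 0.0876] [0.648 0.303 0.081] [0.728 0.388 0.095]
```

View pics/top0.png

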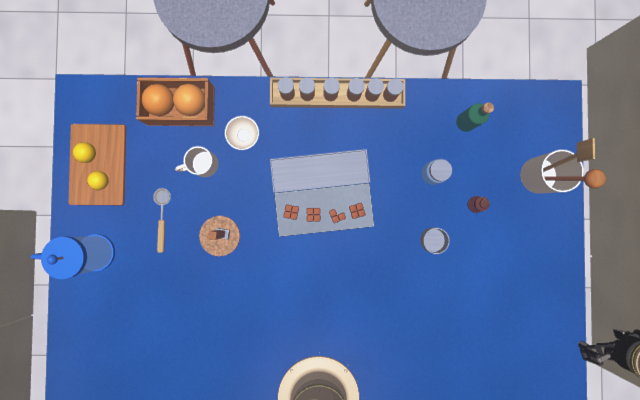

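View pics/o1.png

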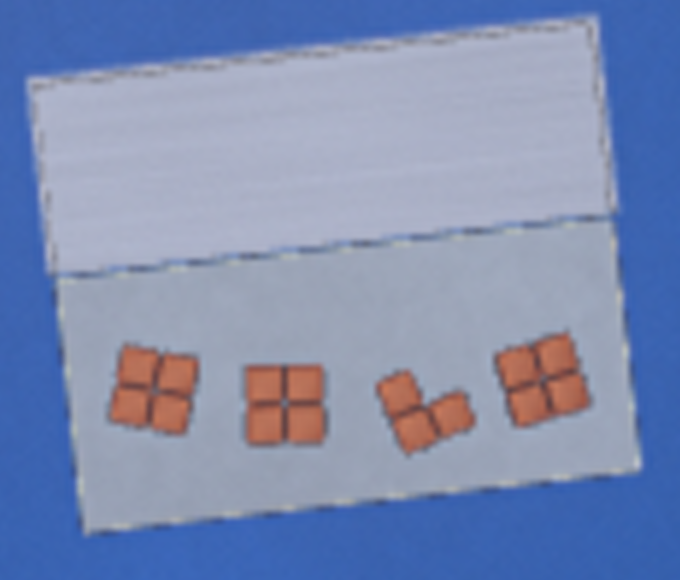

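The top view shows the pusher on the coaster at about (222,234) px, the pot at (435,240), and the slab and tray at (322,193). The ortho crop shows the L-shaped toffee at about (425,412) px. Its missing corner faces the tray, and its neighbours are at (285,405) and (542,380).

```bash
python3 -m jog '[[[0.4,-0.33,-0.05],0],[[0.4,-0.33,-0.05],0],[[0.4,-0.33,-0.05],0],[[0.4,-0.33,-0.05],0],[[0.4,-0.33,-0.05],0],[[0.4,-0.33,-0.05],0],[[0.4,-0.33,-0.05],0],[[0.4,-0.33,-0.05],0],[[0.4,-0.33,-0.05],0],[[0.4,-0.33,-0.05],0]]' 1
```

```text
t: 2.3
position: [0.4521, -0.332, 0.2717]
tcp_rot: [[0.947, 0.322, 0.0], [0.322, -0.947, -0.0], [0.0, 0.0, -1.0]]
ft_force: [0.8, 0.3, -1.0]
grip_width: 0.0853
grasp_force: 0.0
```

Run:
```python
from plant import monitor, vision, bot, nets
from h import *
s=monitor.sense();print(s['t'],s['position'],s['tcp_rot'].round(3) if hasattr(s['tcp_rot'],'round') else s['tcp_rot'])
d=dict(np.load('side0.npz'));
u=proj(d,np.array([[.476,.286,.01],[.48,.285,.158]]));print(u)
x,y=u.mean(0).astype(int)
cv2.imwrite('pics/s1.png',cv2.resize(d['frame'][y-40:y+40,x-50:x+50],None,fx=7,fy=7,interpolation=cv2.INTER_CUBIC)[:,:,::-1])
```

```text
2.3 [ 0.45209095 -0.33195943  0.27168985] [[ 0.947  0.322  0.   ]
 [ 0.322 -0.947 -0.   ]
 [ 0.     0.    -1.   ]]
[[281.67381273 172.37408567]
 [280.0641427  137.08772285]]
```

View pics/s1.png

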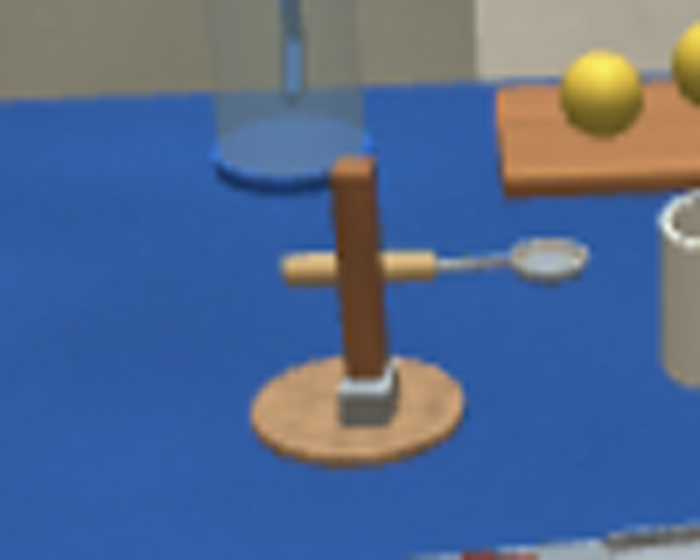

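```bash
python3 -m jog '[[[0,0,0],0.14],[[0,0,0],0.14],[[0,0,0],0.138],[[0.05,-0.6,0],0],[[0.05,-0.6,0],0],[[0.05,-0.6,0],0],[[0.05,-0.6,0],0],[[0.05,-0.6,0],0],[[0.05,-0.6,0],0],[[0.05,-0.6,0],0]]' 1; python3 -m jog '[[[0.0,-0.6,0],0],[[0.0,-0.6,0],0],[[0.0,-0.6,0],0],[[0,-0.6,0],0],[[0,0,0],0]]'
python3 - <<'E'
from plant import monitor, vision, bot, nets
from h import *
d=vision.read_camera('wrist');cv2.imwrite('pics/w1.png',d['frame'][:,:,::-1]);np.savez('w1.npz',**d)
print(d['origin'],d['orientation'])
for n in ['pusher','coaster']: print(n,[(np.round(r['position'],3).tolist(),round(r['conf'],2)) for r in nets.spot_point(n,'wrist')[:4]])
P=cloud(d)
m=(np.hypot(P[...,0]-.48,P[...,1]-.286)<.035)&(P[...,2]>.145)
q=P[m];print(m.sum())
if m.sum(): print(q.mean(0),cv2.minAreaRect((q[:,:2]*1000).astype(np.float32)))
E
```

```text
t: 3.3
position: [0.4795, 0.0044, 0.2717]
tcp_rot: [[1.0, -0.001, 0.001], [-0.001, -1.0, 0.0], [0.001, -0.0, -1.0]]
ft_force: [0.3, 0.7, 0.2]
grip_width: 0.0853
grasp_force: 0.0
t: 3.8
position: [0.479, 0.2019, 0.2715]
tcp_rot: [[1.0, 0.008, 0.001], [0.008, -1.0, 0.004], [0.001, -0.004, -1.0]]
ft_force: [0.0, -0.3, -0.7]
grip_width: 0.0856
grasp_force: 0.0
[0.55277276 0.20120503 0.4140758 ] [[ 8.53117239e-03  9.58106211e-01  2.86286061e-01]
 [-9.99960961e-01  8.83292767e-03  2.37372650e-04]
 [-2.30131586e-03 -2.86276909e-01  9.58144162e-01]]
pusher [([0.475, 0.284, 0.008], 0.86), ([0.554, -0.109, 0.013], 0.53)]
coaster [([0.471, 0.297, -0.003], 0.96)]
10391
[0.48511734 0.2645441  0.33527426] ((480.4806213378906, 273.5403137207031), (44.889495849609375, 26.962474822998047), 85.54095458984375)
```

View pics/w1.png

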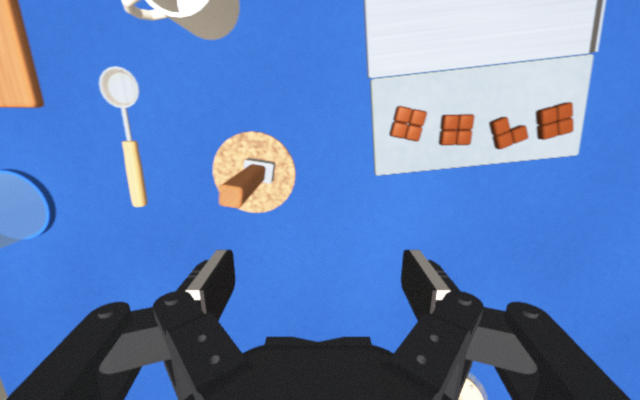

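The wrist view shows the handle top at about (228,198) px and the foot top at (260,170) on the coaster centred near (254,172). The pusher is turned slightly clockwise. I'll measure its yaw from rectified crops.

Run:
```python
from h import *
d=dict(np.load('w1.npz'))
a=[cv2.resize(ortho(d,.44,.52,.245,.325,z,.0002),(400,400)) for z in (.032,.158)]
cv2.imwrite('pics/o2.png',np.hstack(a)[:,:,::-1])
h=cv2.cvtColor(a[0],cv2.COLOR_RGB2HSV)
P=cloud(d)
g=(np.hypot(P[...,0]-.477,P[...,1]-.286)<.03)
for lo,hi in((.026,.038),(.15,.166)):
    m=g&(P[...,2]>lo)&(P[...,2]<hi);q=P[m];r=cv2.minAreaRect((q[:,:2]*1000).astype(np.float32));print(m.sum(),q.mean(0).round(4),r)
```

```text
271 [0.4827 0.2781 0.0316] ((479.1231994628906, 284.9762878417969), (40.23694610595703, 27.93703842163086), 80.44389343261719)
537 [0.4804 0.2838 0.1568] ((479.35064697265625, 285.2322082519531), (22.426586151123047, 22.113632202148438), 81.8018798828125)
```

View pics/o2.png

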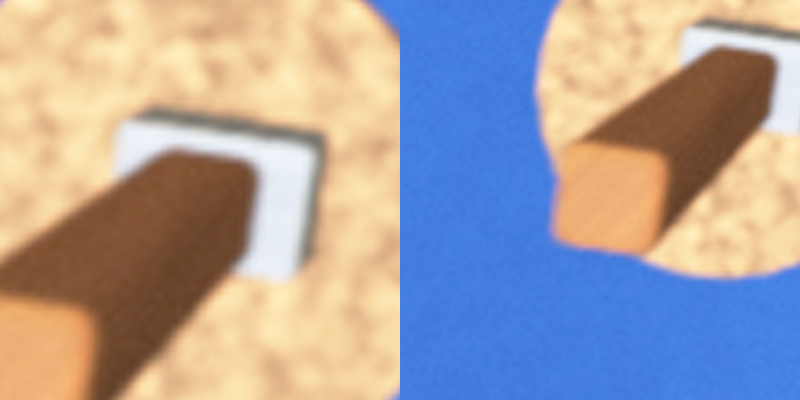

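The left crop shows the foot's corners at about (118,118), (325,135) and (300,275) px, turned clockwise. The fit gives a centre of (0.479, 0.285), a yaw of about −8.5° and the top at 0.157 m. The right crop shows the handle top at (610,200) px with the same turn.

```bash
python3 -m jog '[[[0,-0.52,0],0],[[0,-0.52,0],0],[[0,0,0],0.1],[[0,0,0],0.1],[[0,0,0.5],0],[[0,0,0.5],0],[[0,0,0.5],0],[[0,0,0.35],0],[[0,0,0.18],0],[[0,0,0],0]]' 1; python3 -m jog '[[[0,0,0],0],[[0,0,0],0],[[0,0,0],0],[[0,0,0],0],[[0,0,0],0],[[0,0,0],0],[[0,0,0],0],[[0,0,0],0]]' -1 60
```

```text
t: 4.95
position: [0.4793, 0.2752, 0.1071]
tcp_rot: [[0.987, -0.159, -0.003], [-0.159, -0.987, -0.003], [-0.002, 0.003, -1.0]]
ft_force: [0.8, 0.4, -0.2]
grip_width: 0.0853
grasp_force: 0.0
t: 5.75
position: [0.4795, 0.2777, 0.1088]
tcp_rot: [[0.988, -0.157, -0.0], [-0.157, -0.988, -0.0], [-0.0, 0.0, -1.0]]
ft_force: [-0.3, -0.8, -0.5]
grip_width: 0.0214
grasp_force: 62.1
```

```bash
python3 -m jog '[[[0,0,-0.2],0],[[0,0,-0.4],0],[[0,0,-0.5],0],[[0,0,-0.5],0],[[0,0,-0.3],0],[[0,0,0],0],[[0,0,0],0]]'
python3 - <<'E'
from plant import monitor, vision, bot, nets
from h import *
s=monitor.sense(); print(s['position'],s['grip_width'])
R=np.array(s['tcp_rot']);T=np.array(s['position'])
d=vision.read_camera('side');np.savez('side1.npz',**d)
u=proj(d,T);x,y=u.astype(int);a=cv2.resize(d['frame'][y-45:y+45,x-45:x+45],None,fx=6,fy=6,interpolation=cv2.INTER_CUBIC)
cv2.imwrite('pics/s2.png',a[:,:,::-1])
for c in('side','top','wrist'):
    if c!='side': d=vision.read_camera(c)
    P=(cloud(d)-T)@R
    m=(abs(P[...,0])<.03)&(abs(P[...,1])<.03)&(P[...,2]>.03)&(P[...,2]<.12)&(d['range_z']>0)
    q=P[m]; print(c,m.sum(), q.min(0).round(4) if len(q) else'',q.max(0).round(4) if len(q) else '')
    for lo in (.03,.045,.06,.08,.09):
        k=q[(q[:,2]>lo)&(q[:,2]<lo+.015)]
        if len(k)>5: print(lo,len(k),np.percentile(k,[3,97],axis=0).round(4).tolist())
    print(c,[(np.round((np.array(r['position'])-T)@R,3).tolist(),round(r['conf'],2)) for r in nets.spot_point('pusher',c)[:2]])
d=vision.read_camera('top'); P=cloud(d)
m=(np.hypot(P[...,0]-.463,P[...,1]+.338)<.05)&(P[...,2]>.04)&(P[...,2]<.06);q=(P[m][:,:2]*1000).astype(np.float32)
print(cv2.minEnclosingCircle(q),cv2.fitEllipse(q))
E
```

```text
t: 6.45
position: [0.4795, 0.2776, 0.2608]
tcp_rot: [[0.988, -0.157, 0.0], [-0.157, -0.988, 0.0], [0.0, -0.0, -1.0]]
ft_force: [-0.7, -0.1, -1.8]
grip_width: 0.0215
grasp_force: 62.3
[0.47947467 0.27756581 0.26076235] 0.021495647665599846
side 144 [-0.0145 -0.0129  0.0302] [0.0122 0.0241 0.0989]
0.03 30 [[-0.0123, -0.0014, 0.0306], [0.0088, 0.0125, 0.0449]]
0.045 27 [[-0.0127, 0.0038, 0.046], [0.0089, 0.0128, 0.06]]
0.06 27 [[-0.01, -0.0056, 0.061], [0.0089, 0.0216, 0.0746]]
0.08 35 [[-0.0131, -0.0064, 0.0805], [0.012, 0.0237, 0.0944]]
0.09 17 [[-0.0145, -0.0047, 0.0907], [0.0113, 0.0204, 0.098]]
side [([-0.002, 0.001, 0.1], 0.54)]
top 47 [ 0.002  -0.0162  0.0331] [0.0127 0.0214 0.1002]
0.06 6 [[0.0071, -0.0024, 0.0625], [0.0094, 0.016, 0.0748]]
0.08 16 [[0.0063, -0.0155, 0.0804], [0.0125, 0.0209, 0.0947]]
0.09 7 [[0.0026, -0.0118, 0.0919], [0.0125, 0.0208, 0.0995]]
top [([-0.005, 0.004, 0.1], 0.49), ([0.095, 0.188, 0.247], 0.3)]
wrist 1614 [-0.016  -0.019   0.0301] [0.0116 0.0208 0.0993]
0.03 236 [[0.0058, -0.0088, 0.0307], [0.0087, 0.0111, 0.0447]]
0.045 191 [[0.0053, -0.009, 0.0453], [0.0086, 0.0111, 0.0591]]
0.06 142 [[0.0053, -0.009, 0.0608], [0.0084, 0.0109, 0.073]]
0.08 243 [[0.0097, -0.0177, 0.0802], [0.0113, 0.0197, 0.0947]]
0.09 131 [[0.0105, -0.017, 0.0904], [0.0112, 0.0195, 0.0986]]
wrist [([-0.004, -0.0, 0.104], 0.63)]
((463.8529357910156, -338.6636657714844), 38.41646957397461) ((463.86676025390625, -338.443115234375), (72.36601257324219, 72.78096008300781), 93.78225708007812)
```

View pics/s2.png

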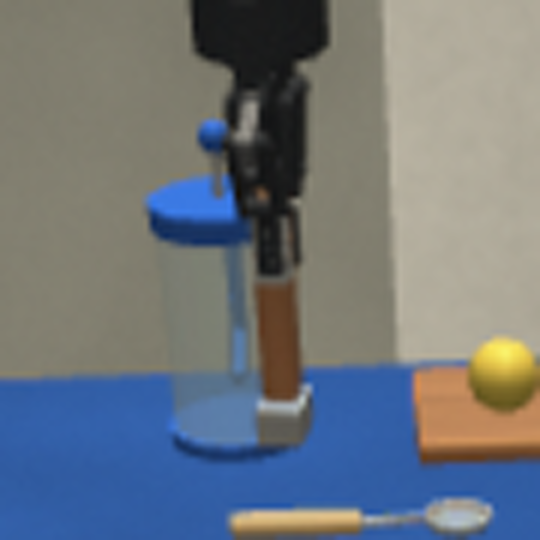

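The side view shows the pusher hanging upright from the hand, with its foot at about (285,420) px. The range data put its origin at roughly (−2.5, +1, 100) mm in the tool frame.

```bash
python3 -m jog '[[[0.03,0.25,0],0],[[0.07,0.5,0],0],[[0.07,0.5,0],0],[[0.07,0.5,0],0],[[0.07,0.5,0],0],[[0.07,0.5,0],0],[[0.07,0.5,0],0],[[0.07,0.5,0],0],[[0.07,0.5,0],0],[[0.07,0.5,0],0]]'; python3 -m jog '[[[0.07,0.5,0],0],[[0.07,0.5,0],0],[[0.07,0.5,0],0],[[0.07,0.5,0],0],[[0.07,0.5,0],0],[[0.04,0.3,0],0],[[0,0,0],0],[[0,0,0],0]]'
```

```text
t: 7.8
position: [0.4719, -0.1074, 0.2607]
tcp_rot: [[0.988, -0.157, -0.0], [-0.157, -0.988, 0.0], [-0.0, 0.0, -1.0]]
ft_force: [1.5, 0.3, -0.9]
grip_width: 0.0209
grasp_force: 62.1
t: 8.6
position: [0.4675, -0.3319, 0.2602]
tcp_rot: [[0.987, -0.158, -0.001], [-0.158, -0.987, 0.001], [-0.001, -0.001, -1.0]]
ft_force: [0.4, 1.1, -1.7]
grip_width: 0.0213
grasp_force: 62.1
```

```bash
python3 -m jog '[[[0,0.076,0],0],[[0,0,0.4],0],[[0,0,0.4],0],[[0,0,0.3],0],[[0,0,0.1],0],[[0,0,0],0],[[0,0,0],0]]'
python3 - <<'E'
from plant import monitor, vision, bot, nets
from h import *
s=monitor.sense();R=np.array(s['tcp_rot']);T=np.array(s['position']);print('foot',T+R@[-.0025,.001,.1])
for c in ('wrist','top','side'):
    d=vision.read_camera(c);P=cloud(d)
    m=(np.hypot(P[...,0]-.463,P[...,1]+.338)<.046)&(np.hypot(P[...,0]-.463,P[...,1]+.338)>.031)&(P[...,2]>.041)&(P[...,2]<.053);q=P[m].astype(np.float64)
    A=np.c_[2*q[:,:2],np.ones(len(q))];f=np.linalg.lstsq(A,(q[:,:2]**2).sum(1),rcond=None)[0];print(c,len(q),f[:2],np.sqrt(f[2]+f[:2]@f[:2]),q[:,2].mean())
    Q=(P-T)@R; k=Q[(abs(Q[...,0])<.03)&(abs(Q[...,1])<.03)&(Q[...,2]>.078)&(Q[...,2]<.11)]
    if len(k)>5: print(np.percentile(k,[3,97],axis=0).round(4).tolist())
E
```

```text
t: 9.3
position: [0.4676, -0.338, 0.1658]
tcp_rot: [[0.988, -0.156, 0.001], [-0.156, -0.988, -0.001], [0.001, 0.0, -1.0]]
ft_force: [-0.3, -0.2, -1.4]
grip_width: 0.021
grasp_force: 62.0
foot [ 0.46502772 -0.33864046  0.0658266 ]
wrist 757 [ 0.46364651 -0.33929533] 0.036028652209536986 0.047079690976716555
[[-0.0097, -0.0192, 0.0781], [0.0119, 0.0196, 0.0969]]
top 78 [ 0.46378289 -0.33844365] 0.03624935172878718 0.046315067960518624
[[-0.0154, -0.0202, 0.0781], [0.0085, 0.0091, 0.0958]]
side 174 [ 0.46303672 -0.33860066] 0.03631645491482365 0.04672463649906847
[[-0.0151, -0.0095, 0.0787], [0.0116, 0.0202, 0.0963]]
```

```bash
python3 -m jog '[[[-0.016,0,0.2],0],[[0,0,0.2],0],[[0,0,0.15],0],[[0,0,0.09],0],[[0,0,0],0],[[0,0,0],0],[[0,0,0],0],[[0,0,0],0],[[0,0,0],0],[[0,0,0],0]]'
```

```text
t: 10.45
position: [0.4657, -0.3378, 0.1139]
tcp_rot: [[0.988, -0.157, 0.0], [-0.157, -0.988, -0.0], [0.0, 0.0, -1.0]]
ft_force: [0.8, -0.2, -2.1]
grip_width: 0.0212
grasp_force: 62.2
```

```bash
python3 -m jog '[[[0,0,-0.2],0],[[0,0,-0.35],0],[[0,0,-0.4],0],[[0,0,-0.4],0],[[0,0,0],0],[[0,0,0],0]]'
python3 - <<'E'
from plant import monitor, vision, bot, nets
from h import *
for z,fn in ((None,'w1.npz'),(None,'top0.npz')):
    d=dict(np.load(fn)); print(fn)
    a=ortho(d,.45,.74,-.18,.16,.026)
    h=cv2.cvtColor(a,cv2.COLOR_RGB2HSV)
    m=(((h[...,0]<14)|(h[...,0]>172))&(h[...,1]>110)).astype(np.uint8)
    m=cv2.morphologyEx(m,cv2.MORPH_CLOSE,np.ones((9,9)))
    n,l,st,ce=cv2.connectedComponentsWithStats(m)
    for i in range(1,n):
        if st[i,4]>1500:
            pts=np.argwhere(l==i); w=np.c_[.74-pts[:,0]*.0005,.16-pts[:,1]*.0005]
            r=cv2.minAreaRect((w*1000).astype(np.float32)); print(st[i,4],w.mean(0).round(4),w.min(0).round(4),w.max(0).round(4),np.round(r[0],1),np.round(r[1],1),round(r[2],1))
    g=cv2.cvtColor(ortho(d,.45,.74,-.18,.16,.012),cv2.COLOR_RGB2HSV)
    k=(g[...,1]<90).astype(np.uint8)  # slab+tray not blue
    k=cv2.morphologyEx(k,cv2.MORPH_CLOSE,np.ones((35,35))); pts=np.argwhere(k); w=np.c_[740-pts[:,0]*.5,160-pts[:,1]*.5]
    print('slab+tray',cv2.minAreaRect(w.astype(np.float32)))
E
```

```text
t: 11.05
position: [0.4657, -0.3378, 0.2222]
tcp_rot: [[0.988, -0.157, 0.001], [-0.157, -0.988, -0.001], [0.001, 0.001, -1.0]]
ft_force: [-1.4, 0.0, -3.3]
grip_width: 0.0213
grasp_force: 62.2
w1.npz
6496 [ 0.5493 -0.1086] [ 0.527 -0.134] [ 0.572  -0.0835] [ 549.3 -108.6] [38.6 43.3] 16.6
5717 [0.5443 0.0835] [0.523 0.062] [0.5655 0.105 ] [544.4  83.5] [38.6 37.8] 79.3
5935 [0.5372 0.0187] [ 0.518  -0.0015] [0.556 0.039] [537.1  18.7] [37.7 39.9] 1.4
4702 [ 0.5332 -0.0489] [ 0.514  -0.0765] [ 0.553 -0.025] [537.3 -50.8] [39.1 41.3] 23.2
slab+tray ((606.25, -9.75), (339.5, 267.5), 90.0)
top0.npz
4888 [ 0.5501 -0.111 ] [ 0.5285 -0.1325] [ 0.572  -0.0895] [ 550.3 -111.1] [36.2 36.7] 16.7
4868 [0.5454 0.0832] [0.525  0.0625] [0.565  0.1035] [545.4  83.2] [36.6 35.8] 78.9
4927 [0.5383 0.0179] [ 5.2e-01 -5.0e-04] [0.556  0.0355] [538.   17.5] [36. 36.] 90.0
3408 [ 0.5337 -0.0507] [ 0.5155 -0.0755] [ 0.553  -0.0295] [538.3 -52.7] [36.4 36.2] 23.2
slab+tray ((607.4158935546875, -8.4530029296875), (240.7775421142578, 291.22674560546875), 6.452463150024414)
```

```bash
python3 -m jog '[[[-0.02,-0.25,0],0],[[-0.04,-0.5,0],0],[[-0.04,-0.5,0],0],[[-0.04,-0.5,0],0],[[-0.04,-0.5,0],0],[[-0.04,-0.5,0],0],[[-0.04,-0.5,0],0],[[-0.02,-0.25,0],0],[[0,0,0],0],[[0,0,0],0]]'; python3 -m jog '[[[0,0,0],-0.126],[[0,0,0],-0.126],[[0,0,0],-0.126],[[0,0,0.4],0],[[0,0,0.3],0],[[0,0,0],0],[[0,0,0],0]]'
python3 - <<'E'
from plant import monitor, vision, bot, nets
from h import *
s=monitor.sense();R=np.array(s['tcp_rot']);T=np.array(s['position']);print('foot',T+R@[-.0025,.001,.101])
for c in('top','wrist'):
    d=vision.read_camera(c);P=cloud(d)
    Q=(P-T)@R; k=Q[(abs(Q[...,0])<.03)&(abs(Q[...,1])<.03)&(Q[...,2]>.078)&(Q[...,2]<.11)]
    if len(k)>5: print(np.percentile(k,[3,97],axis=0).round(4).tolist())
    n=P[(abs(P[...,0]-.53)<.02)&(abs(P[...,1]+.012)<.007)];print('slab z',np.median(n[:,2]))
    # edge height step
    for y in (-.05,-.02,.02):
        e=P[(abs(P[...,1]-y)<.004)&(P[...,0]>.59)&(P[...,0]<.65)];i=np.argsort(e[:,0]);print(y,[(round(float(a),4),round(float(b),4)) for a,b in e[i][:,[0,2]][::max(1,len(i)//12)]])
cv2.imwrite('pics/w2.png',d['frame'][:,:,::-1])
E
```

```text
t: 12.05
position: [0.4868, -0.0576, 0.2207]
tcp_rot: [[0.988, -0.156, -0.002], [-0.156, -0.988, -0.0], [-0.002, 0.001, -1.0]]
ft_force: [0.7, 0.1, -1.8]
grip_width: 0.0213
grasp_force: 62.1
t: 12.75
position: [0.487, -0.0588, 0.1655]
tcp_rot: [[0.991, 0.137, -0.002], [0.137, -0.991, -0.0], [-0.002, 0.0, -1.0]]
ft_force: [0.5, 0.5, -1.6]
grip_width: 0.021
grasp_force: 61.9
foot [ 0.48453031 -0.06012932  0.06445791]
slab z 0.49851963918109254
-0.05 [(0.5926, 0.0136), (0.5958, 0.0099), (0.5987, 0.0113), (0.6047, 0.0112), (0.6075, 0.0136), (0.611, 0.0046), (0.6167, 0.0089), (0.6196, 0.0096), (0.6234, -0.0021), (0.6289, 0.0064), (0.6322, 0.0021), (0.6352, 0.0014), (0.6411, 0.0034), (0.644, 0.0041), (0.6478, -0.0051)]
-0.02 [(0.5925, 0.0116), (0.5955, 0.0127), (0.5987, 0.0083), (0.6045, 0.01), (0.6075, 0.0101), (0.6105, 0.0091), (0.6162, 0.0135), (0.6198, 0.0049), (0.6231, 0.0003), (0.6287, 0.0056), (0.6319, 0.0025), (0.6352, -0.0), (0.6408, 0.0042), (0.6437, 0.0061), (0.6474, -0.0031)]
0.02 [(0.5921, 0.014), (0.5954, 0.0087), (0.6013, 0.01), (0.6038, 0.0179), (0.6098, 0.0164), (0.6131, 0
[... 241 characters left out ...]
0.59, 0.013), (0.5953, 0.0125), (0.6, 0.0118), (0.6049, 0.0109), (0.6095, 0.0108), (0.6146, 0.0126), (0.6191, 0.0119), (0.6256, 0.0042), (0.6305, 0.0034), (0.6354, 0.0033), (0.64, 0.0023), (0.6443, 0.0032), (0.6491, 0.0018)]
-0.02 [(0.59, 0.0122), (0.5953, 0.0107), (0.6001, 0.0112), (0.6047, 0.0122), (0.6099, 0.0115), (0.6143, 0.0117), (0.6212, 0.003), (0.6258, 0.0022), (0.6306, 0.0035), (0.6355, 0.0045), (0.6399, 0.0038), (0.645, 0.0017), (0.6492, 0.0032)]
0.02 [(0.5901, 0.0123), (0.5946, 0.0127), (0.5999, 0.0124), (0.6049, 0.0117), (0.6097, 0.0126), (0.6166, 0.0025), (0.6212, 0.0012), (0.6264, 0.0028), (0.631, 0.0028), (0.6357, 0.0024), (0.6408, 0.0015), (0.6452, 0.0034), (0.6498, 0.0027)]
```

View pics/w2.png

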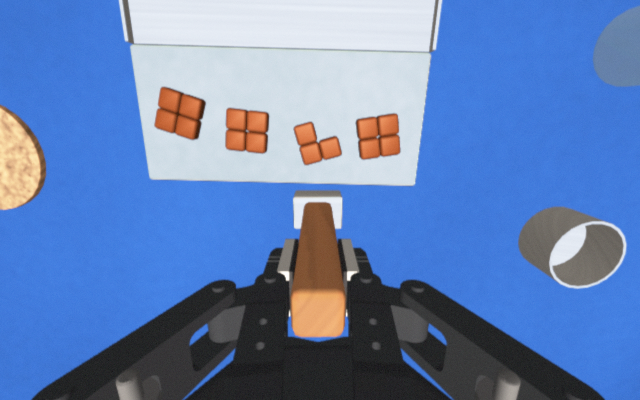

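The wrist view shows the foot at about (318,210) px, squarely behind the broken toffee at (316,145). The slab edge is at row 45 and the neighbouring toffees at (247,131) and (378,136) are well clear.

```bash
python3 -m jog '[[[0,-0.04,0.25],0],[[0,0,0.25],0],[[0,0,0.12],0],[[0,0,0],0],[[0,0,0],0],[[0.08,0,0],0],[[0.08,0,0],0],[[0.08,0,0],0],[[0.08,0,0],0],[[0.08,0,0],0]]'; python3 -m jog '[[[0.08,0,0],0],[[0.08,0,0],0],[[0.08,0,0],0],[[0.08,0,0],0],[[0.08,0,0],0],[[0.08,0,0],0],[[0.08,0,0],0],[[0,0,0],0]]';python3 - <<'E'
from plant import monitor, vision, bot, nets
from h import *
s=monitor.sense();R=np.array(s['tcp_rot']);T=np.array(s['position']);print('foot',T+R@[-.0025,.001,.101])
d=vision.read_camera('wrist');cv2.imwrite('pics/w3.png',d['frame'][:,:,::-1])
E
```

```text
t: 13.85
position: [0.5194, -0.0499, 0.1161]
tcp_rot: [[0.99, 0.139, 0.0], [0.139, -0.99, 0.0], [0.0, -0.0, -1.0]]
ft_force: [-0.8, -0.1, -1.7]
grip_width: 0.0213
grasp_force: 62.1
t: 14.65
position: [0.5642, -0.0436, 0.1161]
tcp_rot: [[0.99, 0.139, 0.001], [0.139, -0.99, 0.0], [0.001, 0.0, -1.0]]
ft_force: [-0.3, -0.4, -1.6]
grip_width: 0.0211
grasp_force: 62.1
foot [ 0.56195224 -0.04493684  0.01505206]
```

View pics/w3.png

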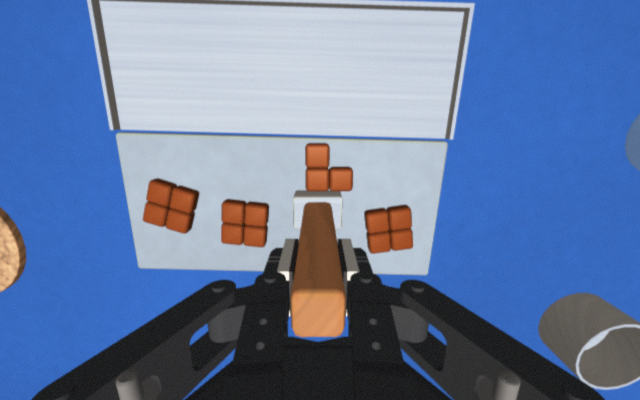

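The wrist view shows the toffee flush on the foot at about (325,170) px with the neighbours undisturbed. I'll keep pushing over the edge.

```bash
python3 -m jog '[[[0.08,0,0],0],[[0.08,0,0],0],[[0.08,0,0],0],[[0.08,0,0],0],[[0.08,0,0],0],[[0.08,0,0],0],[[0.08,0,0],0],[[0.08,0,0],0],[[0.06,0,0],0],[[0,0,0],0]]';python3 - <<'E'
from plant import monitor, vision, bot, nets
from h import *
s=monitor.sense();R=np.array(s['tcp_rot']);T=np.array(s['position']);print('foot',T+R@[-.0025,.001,.101])
d=vision.read_camera('wrist');cv2.imwrite('pics/w4.png',d['frame'][:,:,::-1])
P=cloud(d);h=cv2.cvtColor(d['frame'],cv2.COLOR_RGB2HSV)
m=(((h[...,0]<10)|(h[...,0]>172))&(h[...,1]>110))&(abs(P[...,1]+.04)<.05)&(P[...,0]>.61)&(P[...,2]<.05)
q=P[m];print(m.sum(),q.min(0),q.max(0));A=np.c_[q[:,:2]-q[:,:2].mean(0),np.ones(len(q))];print(np.linalg.lstsq(A,q[:,2],rcond=None)[0])
E
```

```text
t: 15.7
position: [0.6193, -0.0359, 0.116]
tcp_rot: [[0.99, 0.139, 0.001], [0.139, -0.99, 0.0], [0.001, -0.0, -1.0]]
ft_force: [-0.3, 0.4, -2.2]
grip_width: 0.0216
grasp_force: 62.1
foot [ 0.61698724 -0.03721868  0.01499112]
261 [ 0.63226933 -0.06303977  0.01027613] [ 0.67146153 -0.02125698  0.01842626]
[-0.05504859  0.02503586  0.01569997]
```

View pics/w4.png

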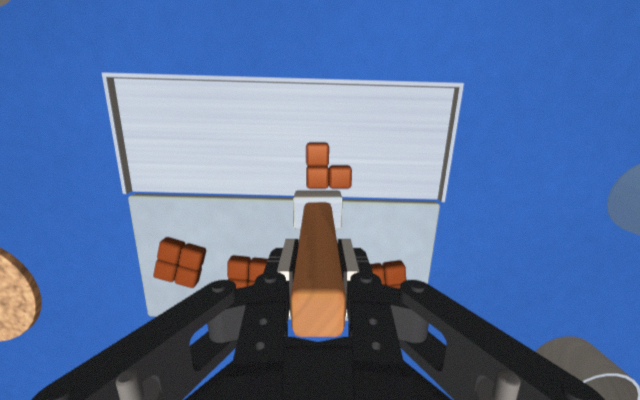

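The wrist view shows the toffee at about (325,165) px, wholly on the tray beyond the slab edge, with its top at about 16 mm and level. I'll back off and lift.

```bash
python3 -m jog '[[[-0.15,0,0],0],[[0,0,-0.3],0],[[0,0,-0.4],0],[[0,0,-0.5],0],[[0,0,-0.4],0],[[-0.1,-0.4,0],0],[[-0.12,-0.48,0],0],[[-0.12,-0.48,0],0],[[-0.12,-0.48,0],0],[[-0.12,-0.48,0],0]]'; python3 -m jog '[[[-0.12,-0.48,0],0],[[-0.12,-0.48,0],0],[[-0.12,-0.48,0],0],[[-0.12,-0.48,0],0],[[0,0,0],0],[[0,0,0],0]]'
python3 - <<'E'
from plant import monitor, vision, bot, nets
from h import *
s=monitor.sense();R=np.array(s['tcp_rot']);T=np.array(s['position']);print('foot',T+R@[-.0025,.001,.101])
for c in('top','side'):
  d=vision.read_camera(c)
  if c=='top': dt=d
  for n in ['coaster','toffee_broken','toffee_a','tray','pot']:print(c,n,[(np.round(r['position'],3).tolist(),round(r['conf'],2)) for r in nets.spot_point(n,c)[:4]])
P=cloud(dt);h=cv2.cvtColor(dt['frame'],cv2.COLOR_RGB2HSV)
m=(((h[...,0]<12)|(h[...,0]>172))&(h[...,1]>110))&(abs(P[...,1]+.03)<.05)&(P[...,0]>.61)&(P[...,0]<.7)
q=P[m];print(m.sum(),q.min(0),q.max(0));A=np.c_[q[:,:2]-q[:,:2].mean(0),np.ones(len(q))];print(np.linalg.lstsq(A,q[:,2],rcond=None)[0])
E
```

```text
t: 16.75
position: [0.5329, 0.1401, 0.244]
tcp_rot: [[0.99, 0.138, -0.001], [0.138, -0.99, -0.0], [-0.001, 0.0, -1.0]]
ft_force: [0.1, 0.2, -1.9]
grip_width: 0.0212
grasp_force: 62.1
t: 17.35
position: [0.4742, 0.2864, 0.2438]
tcp_rot: [[0.99, 0.141, -0.001], [0.141, -0.99, -0.001], [-0.001, 0.001, -1.0]]
ft_force: [-0.4, 0.1, -1.7]
grip_width: 0.0215
grasp_force: 62.2
foot [0.47177643 0.28499703 0.142845  ]
top coaster [([0.468, 0.296, 0.003], 0.69)]
top toffee_broken [([0.651, -0.039, 0.001], 0.61), ([0.543, 0.08, 0.013], 0.4)]
top toffee_a [([0.543, 0.077, 0.013], 0.59), ([0.538, 0.017, 0.014], 0.57)]
top tray [([0.62, -0.006, 0.001], 0.85)]
top pot [([0.461, -0.34, 0.0], 0.91)]
side coaster [([0.473, 0.295, -0.0], 0.67), ([0.516, 0.464, -0.002], 0.66)]
side toffee_broken [([0.649, -0.037, 0.007], 0.49)]
side toffee_a [([0.547, -0.113, 0.008], 0.71), ([0.539, 0.018, 0.011], 0.69), ([0.544, 0.085, 0.011], 0.44), ([0.687, 0.344, -0.002], 0.32)]
side tray [([0.615, -0.007, -0.001], 0.57)]
side pot [([0.46, -0.338, 0.004], 0.69)]
89 [ 0.63401891 -0.06170901  0.00908785] [ 0.6698761  -0.02272549  0.0224122 ]
[0.01387597 0.00721102 0.01636752]
```

```bash
python3 -m jog '[[[0,-0.12,0],0],[[0,0,0.4],0],[[0,0,0.5],0],[[0,0,0.4],0],[[0,0,0.2],0],[[0,0,0.1],0],[[0,0,0.05],0],[[0,0,0.02],0],[[0,0,0],0],[[0,0,0],0]]'
```

```text
t: 18.95
position: [0.4746, 0.2962, 0.1113]
tcp_rot: [[0.99, 0.139, 0.001], [0.139, -0.99, 0.001], [0.001, -0.001, -1.0]]
ft_force: [-0.1, 0.7, -1.9]
grip_width: 0.0216
grasp_force: 62.1
```

```bash
python3 -m jog '[[[0,0,0.015],0],[[0,0,0.012],0],[[0,0,0],0],[[0,0,0],0]]'
```

```text
t: 19.35
position: [0.4744, 0.2961, 0.1087]
tcp_rot: [[0.99, 0.139, 0.001], [0.139, -0.99, 0.0], [0.001, -0.0, -1.0]]
ft_force: [0.3, -0.1, 5.0]
grip_width: 0.0213
grasp_force: 62.8
```

```bash
python3 -m jog '[[[0,0,0],0],[[0,0,0],0],[[0,0,0],0],[[0,0,0],0],[[0,0,0],0],[[0,0,0],0],[[0,0,0],0],[[0,0,0],0]]' 1 20; python3 -m jog '[[[0,0,-0.2],0],[[0,0,-0.4],0],[[0,0,-0.5],0],[[0,0,-0.5],0],[[0,0,-0.3],0],[[0,0.5,0],0],[[0,0.5,0],0],[[0,0.5,0],0],[[0,0,0],0],[[0,0,0],0]]'
python3 - <<'E'
from plant import monitor, vision, bot, nets
from h import *
d=vision.read_camera('wrist');cv2.imwrite('pics/w5.png',d['frame'][:,:,::-1]);P=cloud(d)
g=(np.hypot(P[...,0]-.472,P[...,1]-.295)<.035)
for lo,hi in((.026,.038),(.15,.166)):
    m=g&(P[...,2]>lo)&(P[...,2]<hi);q=P[m];print(m.sum(),q.mean(0).round(4),cv2.minAreaRect((q[:,:2]*1000).astype(np.float32)))
E
```

```text
t: 20.15
position: [0.4742, 0.2959, 0.1083]
tcp_rot: [[0.99, 0.139, -0.0], [0.139, -0.99, -0.0], [-0.0, 0.0, -1.0]]
ft_force: [0.4, 0.3, 1.0]
grip_width: 0.0855
grasp_force: 0.0
t: 21.15
position: [0.491, 0.1763, 0.2605]
tcp_rot: [[0.991, 0.137, 0.0], [0.137, -0.991, 0.0], [0.0, -0.0, -1.0]]
ft_force: [0.3, 1.3, 0.8]
grip_width: 0.0854
grasp_force: 0.0
304 [0.4772 0.2875 0.0313] ((471.87060546875, 294.1487731933594), (28.432037353515625, 39.655948638916016), 8.170534133911133)
600 [0.4734 0.2932 0.1566] ((472.61834716796875, 294.18408203125), (21.704021453857422, 21.858421325683594), 5.900169849395752)
```

View pics/w5.png

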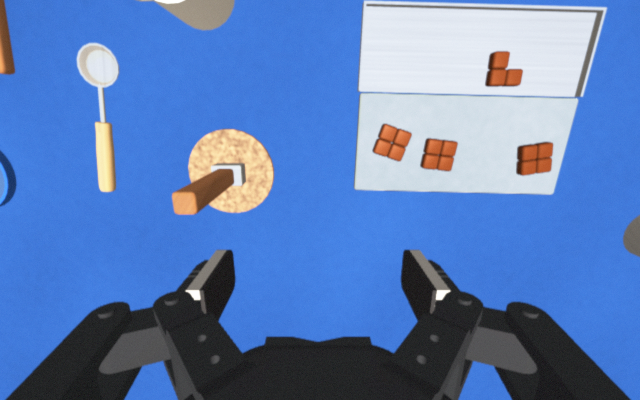

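The wrist view shows the pusher standing on the coaster at about (230,172) px and the broken toffee in the tray at (503,70). The whole toffees are still in place and the hand is clear. The foot and the handle top line up, so the pusher is upright.

```bash
python3 -c "
from plant import bot
print(bot.finish_job())"
```

```text
the job is handed in; nothing more can be done
None
```

I've handed the job in, with no verdict returned: the pusher was dipped in the pot, the broken toffee lies flat in the scrap tray, and the pusher stands upright and released on its coaster, with the pot and whole toffees where they were; I didn't re-measure the other bystanders at the end.

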